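# Stack the handled caddy on its matching tray

## Task

Clear the bench for the trolley: pick up the caddy by its carrying bar and lower it onto the open tray of its own size, so that its four feet drop into the corner sockets and it sits fully down on the rim. Keep hold of it until it is home, do not drop it, then let go; leave both open trays standing where they are.

Things in the scene. Friction and masses are not known exactly. Their poses are not given: they have to be found in the camera images.
- caddy: White plastic carrying caddy, loose, 0.36-0.59 kg: open box 180 (x) by 140 (y) mm on four feet, bar handle above. Origin: centre of its footprint at the underside of the feet, z up. Feet: 16 mm across, tapered ends, 22 mm long, at x +-68, y +-48. Box: underside at z 22, wall tops at z 64. May be stacked either way round.
- caddy_bar (a point): Middle of the caddy's carrying bar, 112 mm straight above the caddy's origin. The bar runs along the caddy's x, 164 mm long between end uprights, 14 mm thick in y, z 100 to 125. Free space all round it (box walls end at z 64): grip it across y from above. Axes as the caddy's.
- open_tray_large: The matching open tray, white plastic, loose, 0.9 kg: 180 (x) by 140 (y), 70 mm high, 4 mm walls, no handle. Origin: centre of underside, z up. Square corner sockets 36 by 36, 30 deep, centred at x +-68, y +-48. Two small glass pots stand in it below the rim. When home, the caddy's box rests on this rim and its origin is 48 mm above this tray's.
- open_tray_small: Smaller open tray, NOT the one to use, white, loose, 0.9 kg: 140 (x) by 110 (y), 70 mm high, its sockets do not fit the caddy; one glass pot in it. Origin: centre of underside, z up. Caddy and trays stand left, middle and right in any order, 240 mm or more apart; shakers 75 mm tall stand between them. Loose things nearby are under 100 mm tall.

How it is judged (in metres and radians):
On the way, in this order (a step that is already met when the one before it is completed fails the run):
1. the caddy is lifted clear of the table in the fingers (height (world z) of caddy above 0.06 m and contact force between the fingers and caddy above 0.5 N), for 0.2 s.
2. still held, the caddy has its feet in the large tray's sockets, within 12 mm of fully down (horizontal distance between caddy and open_tray_large below 0.02 m and angle between the x axis of caddy and the x axis of open_tray_large, either way round below 0.2 rad and z of caddy in the frame of open_tray_large below 0.06 m and contact force between the fingers and caddy above 0.5 N), for 0.1 s.
At the end, for the whole second after the job is handed in: The caddy is released and at rest on the large open tray, its feet in the four sockets: fully down within 5 mm, centres within 20 mm, long sides parallel within 0.2 rad (either way round), level within 0.06 rad. Both open trays stand level within 40 mm of where they were (horizontal distance between caddy and open_tray_large below 0.02 m and angle between the x axis of caddy and the x axis of open_tray_large, either way round below 0.2 rad and z of caddy in the frame of open_tray_large between 0.043 and 0.053 m and angle between each of caddy, open_tray_large's own z axis and vertical below 0.06 rad and linear speed of caddy below 0.02 m/s and distance of each of open_tray_large, open_tray_small from where it was at the start of the episode below 0.04 m); the robot touches nothing.
It fails at once if an open tray is pushed or lifted more than 40 mm from its place (distance of any of open_tray_large, open_tray_small from where it was at the start of the episode above 0.04 m).
It also fails if it takes over 48 s, if anything falls off the work surface, if the arm or the gripper's body presses on something with over 40 N, if the wrist force passes 120 N, or if a joint passes its speed limit or range.

## Robot

A 6-joint arm with a two-finger parallel gripper is mounted at the origin on the work surface. World frame = base frame: x ahead of the robot, y to its left, z up, the work surface at z = 0. Lengths are in mm, angles in rad, forces in N, time in s.
With the tool pointing down it reaches from about 400 to 925 mm from the base axis. Payload 12.5 kg.
Tool frame: the origin (TCP) lies between the finger pads; the fingertips stand 25 mm ahead of it and the grasp point (between the pads) lies 6 mm ahead of it; z points along the fingers, y is the line along which they close (so a half turn about z gives the same grasp; the last joint's range is limited). The gripper opens to 95 mm and grips with 3 to 60 N. Pads are 20 mm wide; open, the fingers measure 119 mm over their backs; the gripper's body (75 mm by 180 mm) begins 59 mm behind the grasp point.
Start: joints at [-1.29, 0.491, 1.559, -0, 1.092, -0.106], TCP at [235.79, -578.832, 239.661] pointing down, gripper open.
Joint ranges: [-3.1, 3.1], [-0.84, 2.19], [0.05, 2.79], [-1.13, 4.28], [0.06, 2.93], [-2.69, 2.69]. Speed limits (rad/s): [2.22, 2.22, 2.79, 3.14, 3.14, 3.14].

## Interface

Orientations are given as [roll, pitch, yaw] about the fixed x, y, z axes, in that order (R = Rz(yaw) Ry(pitch) Rx(roll)).
In Python, from cell import state, read_camera, job_done, cut_out gives the robot as it stands. The module is installed in compiled form; this text tells all that it offers.
- The arm moves only by the tool jog_arm, never from a script. Its argument "motion" is a list of rows, each a list of 2 entries, a list of its own where there are three numbers: the shift along the tool's x, y, z in mm, then the turn about the tool's z in rad. A call has 1 to 5 rows; each row is the pose to reach, as a shift and turn from the pose commanded when the call began, along the tool's axes at that moment; what a row does not reach only later rows make up. A row lasts 1/10 s, in which the tool goes at most 50 mm and 8.59 degrees, less where a joint would pass 70% of its speed; a pose out of reach is approached as far as the arm can. A call with a gripper value outside its range is refused whole. "grip" is the closure, from 0 (fully open) to 1 (shut), set as the call begins (left out, the last holds). The fingers move at their own pace and stop on an object; the grip force is fixed at half the most. Time passes only in rows, so rows that repeat a pose let the fingers close. It gives the time, the measured TCP pose, the force, the opening and the grip force at its end, in the units of the state.
- state(): the state, without advancing time (a new reading comes with each control period).
- read_camera(name): name is "scene" or "top" or "wrist"; returns a dict with "img" (400x640x3 uint8, blue, green, red), "vertical_fov" (degrees; the focal length in pixels is half the picture's height over the tangent of half this angle, whatever the lens; pixels are square), "cx", "cy" (the principal point, pixels), "extrinsics" (4x4, takes a point from camera to world coordinates). Camera axes: x right, y up, looking along -z (the intrinsics and any distortion apply to the point x, -y, -z); pixel columns grow to the right and rows downward; lengths in mm; the calibration is good to about 2 mm. A picture is of the moment at which its call begins. There is no depth.
- job_done(): hands the job in; it is judged then, once.
Trained networks look in a picture, given as the dict that the camera call returned (one of the last four; its "shot" number tells which), for a name from the list of things; names that differ only in an ending like _2 or _b are one class to them, and where a whole thing is asked for, a point or a joint stands for the part that bears it (a point fixed in the world has none). Each returns a list of dicts, best first, with "p" (0 to 1); they miss things now and then, are a little off and sometimes report something else, mostly with a low value. They report only what shows in the picture. A call takes as long as a camera call.
- cut_out(name, picture): "region" (400x640 bool, what is visible of it) and "box" ([left, top, right, bottom] in pixels, round what is visible of it).
The state is a dict: "t": time; "joints": joint angles; "qvel": joint speeds; "tau": joint torques, N m; "eef_pos": TCP position; "tcp_rot": TCP orientation; "ft_force": force on the tool from outside, world axes, zero at the start; "moment": the same for the moment, N m; "opening": opening from 0.0 (shut) to 1.0 (fully open); "grip_force": force on a finger pad.
Only numpy, scipy, OpenCV 4.12 (cv2) and the standard library are available. Lean on these libraries where they do the work, as an engineer would, in place of code of your own. Each camera call takes 0.05 s, during which the arm holds its last target. There are 200 camera calls.

## Working session

There is one attempt and no reset: what is moved stays moved. The work goes in short steps, Python scripts to look and compute and a tool call to move; the robot and the scene stay as the last step left them, time stands still between calls to the robot, and variables do not carry over. Pictures are saved under pics/ and viewed, at most 10 in all, crops included, and the job is handed in when it is done.

Besides the shell and the picture viewer there is one more tool, called after "Emit:" as a command line: name --argument value ..., lists and objects as JSON in quotes. jog_arm: Moves the arm, as the interface text tells. Its arguments: {"type":"object","properties":{"motion":{"type":"array"},"grip":{"type":"number"}},"required":["motion"]}

```bash
mkdir -p pics; cat > h.py <<'E'
import numpy as np,cv2
from cell import *
def shot(n):
    p=read_camera(n);return p
def ray(p,uv):
    f=200/np.tan(np.radians(p["vertical_fov"])/2)
    E=np.array(p["extrinsics"]);d=np.array([(uv[0]-p["cx"])/f,-(uv[1]-p["cy"])/f,-1.])
    return E[:3,3],E[:3,:3]@d
def at(p,uv,z):
    o,d=ray(p,uv);return o+d*(z-o[2])/d[2]
def proj(p,X):
    f=200/np.tan(np.radians(p["vertical_fov"])/2)
    E=np.array(p["extrinsics"]);q=E[:3,:3].T@(np.asarray(X)-E[:3,3])
    return np.array([p["cx"]-f*q[0]/q[2],p["cy"]+f*q[1]/q[2]])
E
python3 - <<'E'
from h import *
print(state())
for n in("top","scene"):
    p=shot(n);cv2.imwrite(f"pics/{n}0.png",p["img"]);print(n,p.keys(),p["vertical_fov"],p["cx"],p["cy"],np.round(p["extrinsics"],3).tolist())
    for k in("caddy","open_tray_large","open_tray_small"):
        for r in cut_out(k,p)[:3]:
            m=r["region"].astype(np.uint8);c=cv2.minAreaRect(cv2.findNonZero(m));print(k,round(r["p"],2),r["box"],c,m.sum())
E
```

```text
{'t': 0.0, 'joints': array([-1.28959944e+00,  4.91576069e-01,  1.55942419e+00, -2.11875889e-05,
        1.09167672e+00, -1.05610081e-01]), 'qvel': array([-0.00033315,  0.00113458, -0.00051343, -0.00107856,  0.00141456,
       -0.00165093]), 'tau': array([ 1.03582970e-03, -6.12654519e+01, -2.58175188e+01,  6.93230052e-02,
        4.82387957e-02, -1.29408932e-04]), 'eef_pos': array([ 235.7262727 , -578.62778848,  239.06016912]), 'tcp_rot': array([-3.14051240e+00, -9.56155536e-05,  3.86816696e-01]), 'ft_force': array([0.32125338, 0.63391131, 0.17307005]), 'moment': array([-0.00873952,  0.05093493, -0.01179091]), 'grip_force': 0.0, 'opening': 0.9988164334391268}
top dict_keys(['img', 'vertical_fov', 'cx', 'cy', 'extrinsics', 'shot']) 55.91706611080989 305.57348819896544 194.0823433285945 [[0.005, 0.996, -0.092, 443.262], [-0.999, 0.009, 0.036, 26.066], [0.036, 0.092, 0.995, 951.266], [0.0, 0.0, 0.0, 1.0]]
caddy 0.75 [270.0, 147.3, 342.7, 232.1] ((306.099853515625, 185.8759765625), (60.905338287353516, 83.22149658203125), 9.090276718139648) 4627
open_tray_large 0.85 [154.2, 159.9, 221.6, 
[... 585 characters left out ...]
6], [0.604, -0.57, 0.557, 496.358], [0.005, 0.701, 0.713, 710.113], [0.0, 0.0, 0.0, 1.0]]
caddy 0.89 [271.0, 169.4, 364.3, 250.5] ((317.7661437988281, 211.17074584960938), (58.85367965698242, 88.64108276367188), 70.55996704101562) 4582
open_tray_large 0.7 [350.6, 241.2, 473.8, 347.5] ((411.6545104980469, 286.561767578125), (86.23103332519531, 102.88749694824219), 50.38931655883789) 7091
open_tray_large 0.41 [270.6, 167.9, 367.4, 251.0] ((317.6910095214844, 209.59918212890625), (59.43757629394531, 90.97836303710938), 68.62937927246094) 4779
open_tray_small 0.55 [266.5, 170.3, 361.2, 253.7] ((317.18634033203125, 210.8482666015625), (60.77631759643555, 89.8914566040039), 70.82099914550781) 4857
```

View pics/top0.png

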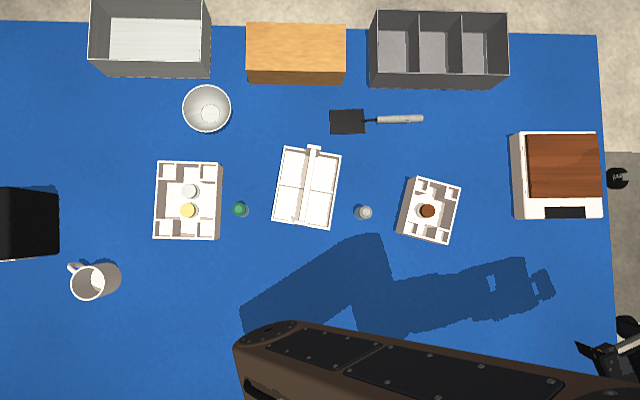

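View pics/scene0.png

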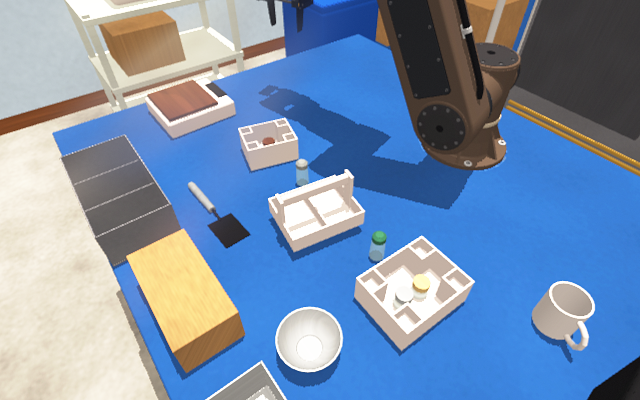

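The top view shows the caddy in the middle, around (306,186). The large tray is on the left (187,200) and the small tray on the right (428,210). I'll fit poses from the silhouettes in both views.

```bash
cat >> h.py <<'E'
from scipy.optimize import minimize
def box(x,y,z0,z1,cx=0,cy=0): return np.array([[cx+a*x/2,cy+b*y/2,z] for a in(-1,1) for b in(-1,1) for z in(z0,z1)])
MODEL={"caddy":[box(180,140,22,64),box(164,14,100,125),box(10,14,22,125,84),box(10,14,22,125,-84)]+[box(16,16,0,22,a,b) for a in(-68,68) for b in(-48,48)],
"open_tray_large":[box(180,140,0,70)],"open_tray_small":[box(140,110,0,70)]}
def sil(p,name,v,z=0):
    m=np.zeros((400*4,640*4),np.uint8);c,s=np.cos(v[2]),np.sin(v[2])
    for b in MODEL[name]:
        X=b@np.array([[c,s,0],[-s,c,0],[0,0,1]])+[v[0],v[1],z]
        q=np.array([proj(p,x) for x in X])
        cv2.fillConvexPoly(m,cv2.convexHull(np.round((q+.5)*64).astype(np.int32)),1,shift=4)
    return cv2.resize(m.astype(np.float32),(640,400),interpolation=cv2.INTER_AREA)
def fit(name,obs,v0,z=0):
    def c(v):
        v=[v[0],v[1],v[2]/100];t=0
        for p,m in obs:
            s=sil(p,name,v,z);t+=1-np.minimum(s,m).sum()/np.maximum(s,m).sum()
        return t/len(obs)
    v0=np.array([v0[0],v0[1],v0[2]*100]);S=np.vstack([v0,v0+[12,0,0],v0+[0,12,0],v0+[0,0,10]])
    r=minimize(c,v0,method="Nelder-Mead",options=dict(initial_simplex=S,xatol=.2,fatol=1e-4,maxiter=150))
    return np.array([r.x[0],r.x[1],r.x[2]/100]),r.fun
E
python3 - <<'E'
from h import *
pt=shot("top");ps=shot("scene")
def reg(k,p,c):
    for r in cut_out(k,p):
        b=r["box"]
        if b[0]<c[0]<b[2] and b[1]<c[1]<b[3]: return r["region"].astype(np.float32)
for k,ct,cs in(("caddy",(306,186),(318,211)),("open_tray_large",(187,200),(412,286)),):
    o=[(pt,reg(k,pt,ct)),(ps,reg(k,ps,cs))]
    o=[x for x in o if x[1] is not None]
    v0=at(pt,ct,50);yaw=-.1
    for obs in [o]+[[x] for x in o]:
        v,f=fit(k,obs,(v0[0],v0[1],yaw));print(k,len(obs),v.round(3),round(f,3))
    for p,n in((pt,"top"),(ps,"scene")):
        for zz in (64 if k=="caddy" else 70,):
            s=sil(p,k,v);cs_,_=cv2.findContours((s>.5).astype(np.uint8),0,2);cv2.drawContours(p["img"],cs_,-1,(0,0,255),1)
im=np.vstack([cv2.resize(pt["img"][130:260,130:370],(720,390)),])
im2=cv2.resize(ps["img"][150:360,250:490],(720,630))
cv2.imwrite("pics/fit.png",cv2.resize(np.vstack([im,im2]),(424,600)))
E
```

```text
caddy 2 [ 5.41352e+02 -8.61700e+00 -1.70000e-01] 0.032
caddy 1 [ 5.4194e+02 -7.6730e+00 -1.6700e-01] 0.033
caddy 1 [ 5.41248e+02 -9.35100e+00 -1.66000e-01] 0.027
open_tray_large 2 [ 5.09139e+02  2.73662e+02 -2.00000e-02] 0.106
open_tray_large 1 [ 5.08942e+02  2.74401e+02 -2.10000e-02] 0.101
open_tray_large 1 [ 5.08992e+02  2.72797e+02 -2.30000e-02] 0.106
```

View pics/fit.png

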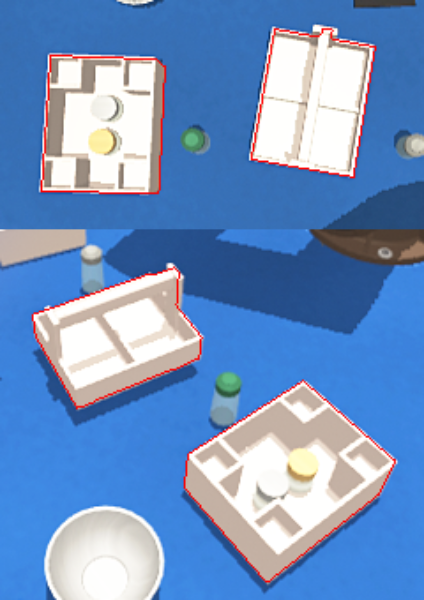

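Both outlines sit tightly on the objects: caddy at about (541,-9) with yaw -0.17, large tray at about (509,273.5) with yaw -0.02. Next I move above the bar.

Emit:
jog_arm --motion '[[[38,-32,0],0.12],[[77,-64,0],0.24],[[115,-95,0],0.36],[[154,-127,0],0.48],[[192,-159,0],0.557]]' --grip 0

```text
t: 1.2
eef_pos: [354.2, -357.5, 239.8]
tcp_rot: [3.141, -0.001, -0.175]
ft_force: [1.1, -0.4, 0.2]
opening: 1.001
grip_force: 0.0
```

Emit:
jog_arm --motion '[[[14,-42,0],0],[[28,-84,0],0],[[42,-126,0],0],[[56,-168,0],0],[[70,-210,0],0]]'

```text
t: 1.7
eef_pos: [458.7, -162.5, 239.9]
tcp_rot: [3.141, -0.001, -0.17]
ft_force: [0.5, -0.4, 0.0]
opening: 0.998
grip_force: 0.0
```

Emit:
jog_arm --motion '[[[14,-42,5],0],[[28,-84,15],0],[[42,-126,25],0],[[56,-167,30],0],[[56,-167,30],0]]'

```text
t: 2.2
eef_pos: [543.0, -5.3, 208.8]
tcp_rot: [-3.141, 0.0, -0.166]
ft_force: [-0.2, 0.2, -0.6]
opening: 1.001
grip_force: 0.0
```

```bash
python3 - <<'E'
from h import *
s=state();print(s["eef_pos"],s["tcp_rot"],s["ft_force"])
p=shot("wrist")
for v in((541.4,-8.6,-.17),):
    for r in cut_out("caddy",p)[:1]:
        print(r["p"],r["box"])
    for z in(112.5,):
        s_=sil(p,"caddy",v);c,_=cv2.findContours((s_>.5).astype(np.uint8),0,2)
        MODEL["caddy"]=MODEL["caddy"][1:2];c2,_=cv2.findContours((sil(p,"caddy",v)>.5).astype(np.uint8),0,2)
        cv2.drawContours(p["img"],c,-1,(0,0,255),1);cv2.drawContours(p["img"],c2,-1,(0,255,0),1)
cv2.imwrite("pics/w1.png",p["img"])
E
```

```text
[542.96684862  -5.33444311 208.82593089] [-3.14113936e+00  3.21531611e-04 -1.66209032e-01] [-0.18088066  0.19943227 -0.59759505]
0.6 [249.5, 108.4, 388.3, 284.4]
```

View pics/w1.png

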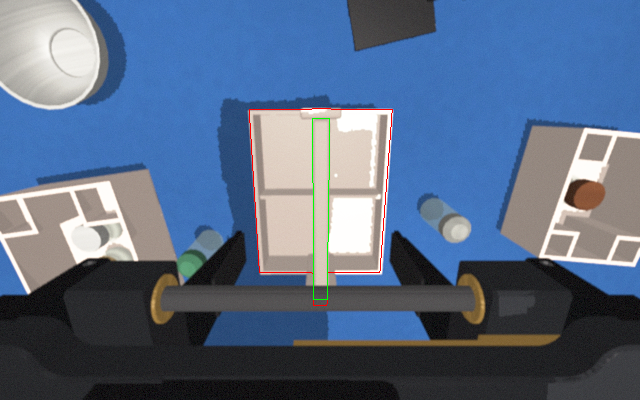

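The wrist view confirms it: the bar (column ~320) and box outline match the estimate. Descending.

Emit:
jog_arm --motion '[[[0,0,0],0],[[0,0,15],0],[[0,0,40],0],[[0,0,55],0],[[0,0,60],0]]'

```text
t: 2.8
eef_pos: [540.8, -10.2, 148.7]
tcp_rot: [3.141, 0.002, -0.172]
ft_force: [0.0, 0.7, 0.3]
opening: 1.003
grip_force: 0.0
```

Emit:
jog_arm --motion '[[[0,0,10],0],[[0,0,20],0],[[0,0,28],0],[[0,0,31],0],[[0,0,31],0]]'

```text
t: 3.3
eef_pos: [541.6, -9.0, 118.3]
tcp_rot: [3.142, 0.0, -0.17]
ft_force: [-0.3, -0.1, -0.3]
opening: 0.996
grip_force: 0.0
```

Emit:
jog_arm --motion '[[[0,0,0],0],[[0,0,0],0],[[0,0,0],0],[[0,0,0],0],[[0,0,0],0]]' --grip 1

```text
t: 3.8
eef_pos: [541.7, -9.0, 118.8]
tcp_rot: [3.142, -0.0, -0.17]
ft_force: [-0.3, 0.1, -0.0]
opening: 0.634
grip_force: 0.0
```

Emit:
jog_arm --motion '[[[0,0,0],0],[[0,0,0],0],[[0,0,0],0],[[0,0,0],0],[[0,0,0],0]]'

```text
t: 4.3
eef_pos: [541.6, -9.1, 118.6]
tcp_rot: [3.142, -0.0, -0.17]
ft_force: [0.6, 0.4, 0.2]
opening: 0.211
grip_force: 0.0
```

Emit:
jog_arm --motion '[[[0,0,0],0],[[0,0,0],0],[[0,0,0],0],[[0,0,0],0],[[0,0,0],0]]'

```text
t: 4.8
eef_pos: [541.5, -9.1, 118.5]
tcp_rot: [3.141, 0.0, -0.17]
ft_force: [0.9, 0.6, -4.0]
opening: 0.148
grip_force: 30.0
```

Emit:
jog_arm --motion '[[[0,0,-5],0],[[0,0,-12],0],[[0,0,-25],0],[[0,0,-38],0],[[0,0,-50],0]]'

```text
t: 5.3
eef_pos: [541.8, -9.1, 170.2]
tcp_rot: [3.142, -0.001, -0.17]
ft_force: [0.7, 0.2, -3.8]
opening: 0.148
grip_force: 30.0
```

Emit:
jog_arm --motion '[[[0,0,-15],0],[[0,0,-30],0],[[0,0,-45],0],[[0,0,-58],0],[[0,0,-60],0]]'

```text
t: 5.8
eef_pos: [542.1, -9.1, 230.8]
tcp_rot: [-3.142, -0.003, -0.17]
ft_force: [-0.2, 0.9, -3.6]
opening: 0.151
grip_force: 30.0
```

Emit:
jog_arm --motion '[[[-3,-10,0],0],[[-8,-28,0],0],[[-15,-50,0],0],[[-22,-75,0],0],[[-29,-100,0],0]]'

```text
t: 6.3
eef_pos: [529.2, 95.9, 227.9]
tcp_rot: [3.141, 0.001, -0.17]
ft_force: [-0.0, -0.1, -4.4]
opening: 0.15
grip_force: 30.0
```

Emit:
jog_arm --motion '[[[-7,-25,0],0],[[-15,-50,0],0],[[-22,-75,0],0],[[-29,-100,0],0],[[-37,-125,0],0]]'

```text
t: 6.8
eef_pos: [513.8, 225.4, 227.8]
tcp_rot: [3.141, 0.001, -0.17]
ft_force: [-0.3, 0.0, -3.9]
opening: 0.143
grip_force: 30.0
```

Emit:
jog_arm --motion '[[[-6,-20,0],-0.05],[[-10,-35,0],-0.1],[[-13,-44,0],-0.15],[[-14,-48,0],-0.15],[[-14,-48,0],-0.15]]'

```text
t: 7.3
eef_pos: [508.7, 273.9, 228.2]
tcp_rot: [3.141, 0.001, -0.021]
ft_force: [0.3, 0.6, -4.2]
opening: 0.143
grip_force: 30.0
```

Emit:
jog_arm --motion '[[[0,0,10],0],[[0,0,20],0],[[0,0,20],0],[[0,0,20],0],[[0,0,20],0]]'

```text
t: 7.8
eef_pos: [509.2, 273.4, 208.7]
tcp_rot: [3.142, -0.0, -0.021]
ft_force: [0.5, -0.6, -3.5]
opening: 0.14
grip_force: 30.0
```

```bash
python3 - <<'E'
from h import *
s=state();print(s["eef_pos"],s["tcp_rot"],s["ft_force"],s["grip_force"])
e=s["eef_pos"]
ims=[]
for n in("scene","top","wrist"):
    p=shot(n)
    for k,v,z in(("caddy",(e[0],e[1],s["tcp_rot"][2]),e[2]-118.5),("open_tray_large",(509,273.5,-.02),0)):
        c,_=cv2.findContours((sil(p,k,v,z)>.5).astype(np.uint8),0,2);cv2.drawContours(p["img"],c,-1,(0,0,255) if k=="caddy" else (0,200,0),1)
    ims.append(p["img"])
im=np.hstack([ims[0][120:400,260:580],ims[2][60:340,160:480]])
cv2.imwrite("pics/hold.png",cv2.resize(im,(800,350),interpolation=cv2.INTER_CUBIC))
E
```

```text
[509.1848917  273.42327069 208.70932099] [ 3.14158544e+00 -2.17934330e-04 -2.05888671e-02] [ 0.54031496 -0.55587635 -3.4607858 ] 29.992805421352386
```

View pics/hold.png

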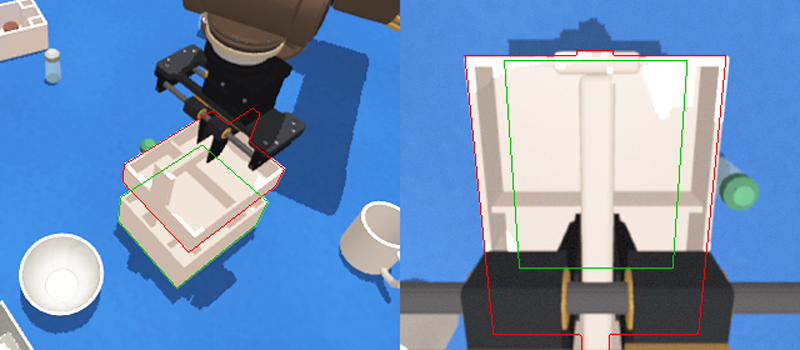

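The held caddy matches its predicted outline, level and aligned above the tray. The sockets give ±10 mm of play, so I lower it.

Emit:
jog_arm --motion '[[[0,0,6],0],[[0,0,12],0],[[0,0,18],0],[[0,0,24],0],[[0,0,28],0]]'

```text
t: 8.45
eef_pos: [508.8, 273.5, 179.7]
tcp_rot: [3.141, 0.001, -0.02]
ft_force: [0.4, -0.7, -2.6]
opening: 0.144
grip_force: 30.0
```

Emit:
jog_arm --motion '[[[0,0,3],0],[[0,0,6],0],[[0,0,9],0],[[0,0,10],0],[[0,0,10],0]]'

```text
t: 8.95
eef_pos: [509.0, 273.5, 170.5]
tcp_rot: [3.141, 0.0, -0.02]
ft_force: [-0.6, -0.9, -4.2]
opening: 0.144
grip_force: 30.0
```

Emit:
jog_arm --motion '[[[0,0,1],0],[[0,0,2],0],[[0,0,3],0],[[0,0,4],0],[[0,0,4],0]]'

```text
t: 9.45
eef_pos: [509.0, 273.5, 166.5]
tcp_rot: [3.141, 0.0, -0.02]
ft_force: [-0.4, 0.2, -3.6]
opening: 0.146
grip_force: 30.0
```

Emit:
jog_arm --motion '[[[0,0,0.5],0],[[0,0,1],0],[[0,0,1],0],[[0,0,1],0]]'

```text
t: 9.85
eef_pos: [509.1, 273.7, 166.3]
tcp_rot: [-3.141, -0.001, -0.02]
ft_force: [-3.3, 0.4, 5.2]
opening: 0.148
grip_force: 30.0
```

Emit:
jog_arm --motion '[[[0,0,0.5],0],[[0,0,1],0],[[0,0,1],0],[[0,0,1],0]]'

```text
t: 10.25
eef_pos: [509.1, 273.7, 166.3]
tcp_rot: [-3.141, -0.001, -0.02]
ft_force: [-6.1, -1.4, 15.7]
opening: 0.147
grip_force: 30.0
```

It's resting on the rim at the expected height. I release it and rise.

Emit:
jog_arm --motion '[[[0,0,-1],0],[[0,0,-1],0],[[0,0,-1],0],[[0,0,-1],0]]'

```text
t: 10.65
eef_pos: [509.1, 273.6, 166.3]
tcp_rot: [-3.141, -0.001, -0.02]
ft_force: [-2.7, -0.7, 6.6]
opening: 0.145
grip_force: 30.0
```

Emit:
jog_arm --motion '[[[0,0,0],0],[[0,0,0],0],[[0,0,0],0],[[0,0,0],0],[[0,0,0],0]]' --grip 0.5

```text
t: 11.15
eef_pos: [509.0, 273.5, 165.5]
tcp_rot: [3.141, 0.0, -0.02]
ft_force: [0.4, -0.3, -0.8]
opening: 0.478
grip_force: 0.0
```

Emit:
jog_arm --motion '[[[0,0,0],0],[[0,0,-5],0],[[0,0,-20],0],[[0,0,-40],0],[[0,0,-60],0]]'

```text
t: 11.65
eef_pos: [509.0, 273.5, 226.5]
tcp_rot: [3.141, 0.0, -0.02]
ft_force: [-0.4, -0.1, 0.2]
opening: 0.502
grip_force: 0.0
```

Emit:
jog_arm --motion '[[[0,0,-20],0],[[0,0,-40],0],[[0,0,-55],0],[[0,0,-60],0],[[0,0,-60],0]]'

```text
t: 12.15
eef_pos: [509.0, 273.6, 286.1]
tcp_rot: [-3.141, -0.001, -0.02]
ft_force: [0.6, 0.4, 0.0]
opening: 0.501
grip_force: 0.0
```

```bash
python3 - <<'E'
from h import *
s=state();print(s["eef_pos"],s["ft_force"],s["grip_force"],s["opening"])
ims=[]
for n in("scene","wrist"):
    p=shot(n)
    for k,v,z in(("caddy",(509,273.5,-.02),48),("open_tray_large",(509,273.5,-.02),0)):
        c,_=cv2.findContours((sil(p,k,v,z)>.5).astype(np.uint8),0,2);cv2.drawContours(p["img"],c,-1,(0,0,255) if k=="caddy" else (0,200,0),1)
    ims.append(p["img"])
im=np.hstack([ims[0][120:400,260:580],ims[1][60:340,160:480]])
cv2.imwrite("pics/end.png",cv2.resize(im,(800,350),interpolation=cv2.INTER_CUBIC))
E
```

```text
[509.04271627 273.5850968  286.11988201] [0.60384544 0.42878926 0.02263079] 0.0 0.5010333818753567
```

View pics/end.png

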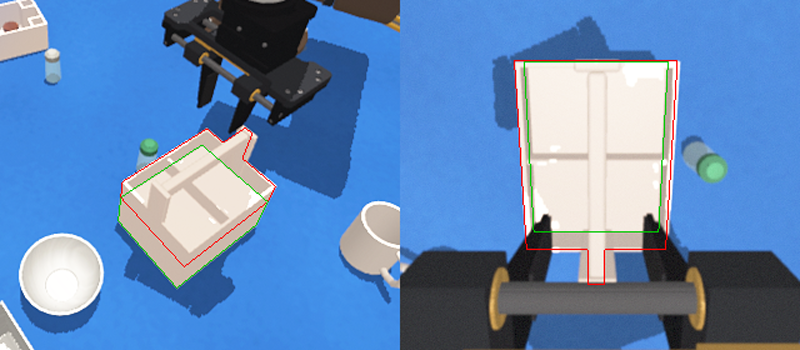

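The caddy sits flush on the large tray and matches the "home" outline at z = 48. The gripper is clear.

```bash
python3 -c "
from cell import job_done;print(job_done())"
```

```text
the job is handed in; nothing more can be done
None
```

The caddy is seated fully down on the large open tray and released, both open trays were left where they stood, and the job was handed in at about 12 s; no verdict was returned.

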